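Fit the long divider into the finds tray and lock it

TASK

Fit the loose long divider into the partitioned wooden finds tray: slide the steel keeper back out of the way, lower the divider so that all its slots drop over the cross partitions and it stands fully home on the tray floor, then slide the keeper fully shut over its end. Do not force it down: the partition ladder sits loose in the tray and may lie several millimetres off centre along it, so feel for the slots. Leave the things round the work where they are.

Things in the scene. Friction and masses are not known exactly. Their poses are not given: they have to be found in the camera images.
- finds_tray: Fixed open plywood tray, outside 136 (x) x 224 (y) mm, rim 45 mm above the table, floor 5 mm thick, inside 120 x 200 mm. Origin: centre of its underside; z up, y along its length toward the end wall that carries the keeper. In it sits a loose wooden ladder of cross partitions (see tray_seat).
- tray_seat (a point): Centre of the tray's inner floor, 5 mm above the table, axes as the tray's. The ladder has 5 partitions 5 mm thick, tops at 45 mm, at y -70, -40, -10, 26, 70 mm from its own centre, each slotted from above at x = 0, 11 mm wide, 24 deep. Close fit across, but its centre lies anywhere within 8 mm either way along y, unreported; it slides with 2.5 N friction.
- keeper (a joint): Steel plate 30 (x) x 36 (y) x 4 mm that slides on the tray's +y end wall, from 47 to 51 mm above the table. 0 = shut: it covers the end of the divider's seat (tray x -15 to 15, y 74 to 110 mm) and nothing can go in. 0.036 m = fully open, slid 36 mm toward the tray's +x. Friction 1.5 N, stays where left. It shuts only over a divider that is fully home.
- keeper_knob (a point): Middle of the keeper's brass knob, 65 mm above the table, at y = 97 mm in the tray; moves with the keeper along the tray's x; axes as the tray's. The knob is 16 mm across in x and 13 mm in y to the fingers, and stands from 51 to 79 mm above the table. A steel lip 54 mm high runs 13 mm beyond it in y.
- divider_grip (a point): Middle of the loose divider's grip tab: tab 56 mm long (y), 10 mm thick (x), from 40 to 81 mm above the toothed lower edge (z = up the board), at mid-length; this point is 60 mm above that edge, so 65 mm above the table when home. At the start the board leans 0.3 rad from upright, top toward the stand's +x. Put its +y toward the keeper: it fits only that way round.
- divider: The loose divider, pale wooden board, 0.1 to 0.17 kg: 176 mm long (y), 8 mm thick (x), 40 mm high (z) plus tab. Origin: middle of its lower edge. Five slots from below, 8 mm wide, 25 deep, at y -70, -40, -10, 26, 70 mm, leave six teeth, rounded across. It goes down the partitions' slots freely till 16 mm above the tray floor; from there each of its slots must drop over a partition.
- stand: Fixed wooden stand, 80 x 150 mm, in which the divider leans back by 0.3 rad; origin: centre of its underside, z up, long side along y. Its sloping back reaches 40 mm up the board, so only the grip tab stands free above it. Draw the divider out along its own z.
- glue_bottle: Bystander: white glue bottle with orange cap, 38 x 112 mm, upright; origin at its underside.
- tape_roll: Bystander: roll of masking tape lying flat, 95 x 24 mm; origin at the centre of its underside.
- big_sherd: Bystander: brown pottery sherd 80 x 66 x 16 mm lying flat; origin at its underside.

How it is judged:
On the way, in this order (a step that is already met when the one before it is completed fails the run):
1. the keeper is slid back clear of the divider's seat (value of joint keeper above 0.022 m), for 0.2 s.
2. the divider is fully home in the tray, every slot over its partition (z of divider_grip in the frame of tray_seat below 0.063 m and x of divider_grip in the frame of tray_seat between -0.006 and 0.006 m and y of divider_grip in the frame of tray_seat between -0.013 and 0.013 m and angle between divider_grip's own z axis and vertical below 0.1 rad), for 0.2 s.
At the end, for the whole second after the job is handed in: The divider stands home in the tray (lower edge within 3 mm of the floor, upright within 0.1 rad, in line with the tray within 0.06 rad, its middle within 6 mm of the tray's centre line and 13 mm of its centre lengthwise) and the keeper is shut over its end to within 6 mm, at rest (all of step 2 and angle between the y axis of divider_grip and the y axis of tray_seat, either way round below 0.06 rad and value of joint keeper below 0.006 m and velocity of joint keeper below 0.01 m/s); the robot touches nothing.
It fails at once if the divider is forced against the tray with more than 120 N (contact force between divider and finds_tray above 120 N).
It fails at once if the glue bottle is knocked or shifted (distance of glue_bottle from where it was at the start of the episode above 0.03 m or angle between glue_bottle's own z axis and vertical above 0.5 rad).
It fails at once if the tape roll is shifted (distance of tape_roll from where it was at the start of the episode above 0.03 m).
It fails at once if the large sherd is shifted (distance of big_sherd from where it was at the start of the episode above 0.03 m).
It also fails if it takes over 72 s, if anything falls off the work surface, if the arm or the gripper's body presses on something with over 40 N, if the wrist force passes 120 N, or if a joint passes its speed limit or range.

ROBOT

A 6-joint arm with a two-finger parallel gripper is mounted at the origin on a cart in front of the work surface, level with it; the furniture and walls round the work are solid. World frame = base frame: x ahead of the robot, y to its left, z up, the work surface at z = 0. Lengths are in m, angles in rad, forces in N, time in s.
With the tool pointing down it reaches from about 0.325 to 0.775 m from the base axis. Payload 5.5 kg.
Tool frame: the origin (TCP) lies midway between the tips of the shut fingers; the grasp point (between the pads) lies behind it (manip.grip_point_offset is the z of the grasp point in the tool frame, in m); z points along the fingers, y is the line along which they close (so a half turn about z gives the same grasp; the last joint's range is limited). The gripper opens to 88 mm and grips with 3 to 60 N. Pads are 20 mm wide; open, the fingers measure 115 mm over their backs; the gripper's body (75 mm by 178 mm) begins 61 mm behind the grasp point.
Start: joints at [-1.35, 0.091, 1.231, -0, 1.82, -0.057], TCP at [0.165, -0.577, 0.223] pointing down, gripper open.
Joint ranges: [-2.87, 2.87], [-0.86, 2.18], [0.17, 2.46], [-1.51, 4.65], [0.06, 2.69], [-2.65, 2.65]. Speed limits (rad/s): [2.57, 2.57, 3.01, 3.14, 3.14, 3.14].

INTERFACE

Orientations are given as a unit quaternion [w, x, y, z].
In Python, from rig import manip gives the robot as it stands.
- The arm moves only by the shell command python3 -m handwheel 'ROWS'. ROWS is JSON, a list of rows, each a list of 7 numbers: the shift along the tool's x, y, z in mm, then the turn, a rotation vector about the tool's x, y, z in rad, then the closure, from 0 (fully open) to 1 (shut). A call has 1 to 8 rows; each row shifts and turns the commanded pose from where the row before left it, along the tool's axes as they then stand; what a row does not reach is not made up. A row lasts 1/12 s, in which the tool goes at most 41.7 mm and 7.16 degrees, less where a joint would pass 70% of its speed; a pose out of reach is approached as far as the arm can. A call with a gripper value outside its range is refused whole. The fingers move at their own pace and stop on an object; the grip force is fixed at half the most. Time passes only in rows, so rows that do not move let the fingers close. It gives the time, the measured TCP pose, the force, the opening and the grip force at its end, in the units of the state.
- manip.state(): the state, without advancing time (a new reading comes with each control period).
- manip.snapshot(name): name is "scene" or "top" or "wrist"; returns (picture, depth): 400x640x3 uint8, red, green, blue; 400x640 float32, m along the optical axis (not along the pixel's ray), 0 where there is no reading.
- manip.camera_model(name): a dict with "intrinsics" (3x3 intrinsics, pixels), "R" (3x3) and "t" (3): a world point X has camera coordinates R X + t; the wrist camera has in their place "tool_from_camera" (4x4, takes a point from camera to tool coordinates, whose origin is the TCP and whose axes are the flange's). Camera axes: x right, y down, z forward; pixel columns grow to the right and rows downward; lengths in m; the calibration is good to about 2 mm. The wrist camera is an equidistant fisheye: a pixel r from the principal point sees the ray r / f radians off the axis. A picture is of the moment at which its call begins: read the wrist's pose just before it. camera_model takes no time and is no camera call.
- manip.finish_job(): hands the job in; it is judged then, once.
The state is a dict: "time": time; "joint_pos": joint angles; "joint_velocities": joint speeds; "tau": joint torques, N m; "tool_pos": TCP position; "eef_rot": TCP orientation; "wrist_force": force on the tool from outside, world axes, zero at the start; "torque": the same for the moment, N m; "gripper_width": opening from 0.0 (shut) to 1.0 (fully open); "finger_force": force on a finger pad.
Only numpy, scipy, OpenCV 4.12 (cv2) and the standard library are available. Lean on these libraries where they do the work, as an engineer would, in place of code of your own. Each camera call takes 0.05 s, during which the arm holds its last target. There are 200 camera calls.

## Working session

There is one attempt and no reset: what is moved stays moved. The work goes in short steps, Python scripts to look and compute and a shell command to move; the robot and the scene stay as the last step left them, time stands still between calls to the robot, and variables do not carry over. Pictures are saved under pics/ and viewed, at most 10 in all, crops included, and the job is handed in when it is done.

```bash
ls; mkdir -p pics; python3 - <<'E'
from rig import manip
import cv2,json,numpy as np
print(manip.state(), manip.grip_point_offset)
for n in ("scene","top"):
    p,d=manip.snapshot(n); cv2.imwrite(f"pics/{n}0.png",p[:,:,::-1]); np.savez(f"pics/{n}0.npz",p=p,d=d)
    print(n,manip.camera_model(n))
print(manip.camera_model("wrist"))
E
```

```text
pics
{'time': 0.0, 'joint_pos': array([-1.34969308e+00,  9.18648431e-02,  1.23185579e+00,  7.74633365e-06,
        1.81978155e+00, -5.66858750e-02]), 'joint_velocities': array([ 2.72998752e-03,  1.74646595e-03,  7.51621162e-05, -1.37071639e-03,
        1.01036632e-03, -9.83242801e-04]), 'tau': array([ 1.49621733e-04, -4.46456838e+01, -4.06446218e+01,  6.98084640e-02,
        2.94345059e-02, -1.43631974e-04]), 'tool_pos': array([ 0.16448481, -0.57671882,  0.22152028]), 'eef_rot': array([-9.51844513e-04,  9.90369064e-01,  1.38449287e-01, -7.46592818e-05]), 'wrist_force': array([ 0.29448436, -0.63017528, -0.36801484]), 'torque': array([0.0236173 , 0.02063375, 0.00762625]), 'finger_force': 0.0, 'gripper_width': 0.9976780366514295} -0.0187
scene {'intrinsics': array([[451.87184004,   0.        , 317.6823927 ],
       [  0.        , 451.87184004, 196.27636261],
       [  0.        ,   0.        ,   1.        ]]), 'R': array([[-7.73457861e-01, -6.33847430e-01, -6.11556680e-04],
       [-3.54262964e-01,  4.33092140e-01, -8.28811770e-01],
       [ 5.25605071e-01, -6.40834327e-01, -5.59527189e
[... 267 characters left out ...]
31,  0.0042635 ],
       [-0.99697802,  0.0129455 , -0.07659795],
       [ 0.07653528, -0.00527021, -0.99705295]]), 't': array([-0.05894793,  0.59876429,  1.06901908])}
{'intrinsics': array([[309.70691629,   0.        , 316.09315257],
       [  0.        , 309.70691629, 200.68289443],
       [  0.        ,   0.        ,   1.        ]]), 'tool_from_camera': array([[-2.83212330e-04, -9.63941116e-01, -2.66115471e-01,
         7.16551249e-02],
       [ 9.99999465e-01, -8.23102421e-06, -1.03443049e-03,
        -2.04006105e-04],
       [ 9.94939676e-04, -2.66115621e-01,  9.63940603e-01,
        -1.61319322e-01],
       [ 0.00000000e+00,  0.00000000e+00,  0.00000000e+00,
         1.00000000e+00]])}
```

View pics/top0.png

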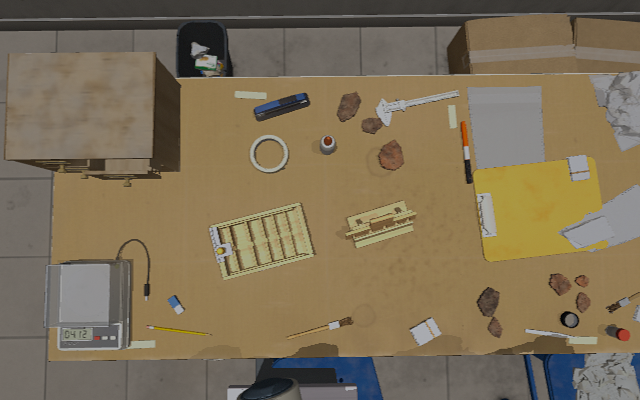

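View pics/scene0.png

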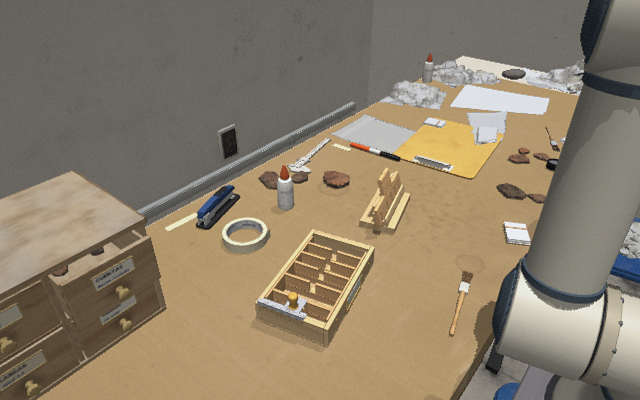

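The top view shows the tray about (262,240) with its keeper end at the left (knob ~(221,250)), and the stand with the divider at about (380,223). Bottle (327,145), roll (269,153) and sherd (390,155) are behind. Next I measure from the point cloud.

```bash
cat > h.py <<'E'
import numpy as np,cv2
from rig import manip
def cloud(n,d,K=None):
    c=manip.camera_model(n);K=c["intrinsics"];v,u=np.mgrid[:400,:640]
    X=np.stack([(u-K[0,2])/K[0,0]*d,(v-K[1,2])/K[1,1]*d,d],-1)
    W=(X-c["t"])@c["R"]; W[d==0]=np.nan
    return W
def plane(n,u,v,z):
    c=manip.camera_model(n);r=np.linalg.inv(c["intrinsics"])@[u,v,1];r=c["R"].T@r;o=-c["R"].T@c["t"]
    return o+r*(z-o[2])/r[2]
E
python3 - <<'E'
from h import *
f=np.load("pics/top0.npz");W=cloud("top",f["d"]);p=f["p"]
def rect(P):
    r=cv2.minAreaRect((P[:,:2]*1000).astype(np.float32));print(r,len(P));print(cv2.boxPoints(r).round(1).tolist())
T=W[195:285,200:322].reshape(-1,3);rect(T[(T[:,2]>.035)&(T[:,2]<.049)]);print("high",T[T[:,2]>.058].round(3).tolist())
S=W[190:255,335:425].reshape(-1,3)
for a,b in((.008,.03),(.03,.05),(.05,.065),(.065,.075),(.075,.1)):
    Q=S[(S[:,2]>a)&(S[:,2]<b)];print(a,b);
    if len(Q)>3: rect(Q)
for nm,(v0,v1,u0,u1),z in(("b",(130,160,315,340),.05),("t",(130,178,245,293),.012),("s",(138,175,375,408),.008)):
    Q=W[v0:v1,u0:u1].reshape(-1,3);Q=Q[Q[:,2]>z];print(nm,Q.mean(0).round(3),Q.min(0).round(3),Q.max(0).round(3))
a=cv2.resize(p[195:285,200:322,::-1],None,fx=6,fy=6,interpolation=2);cv2.imwrite("pics/c1.png",a[:540,:732])
a=cv2.resize(p[190:255,335:425,::-1],None,fx=8,fy=8,interpolation=2);cv2.imwrite("pics/c2.png",a)
E
```

```text
((507.3173828125, 64.7935791015625), (137.73336791992188, 224.09974670410156), 14.013916969299316) 1878
[[413.3999938964844, 156.8000030517578], [467.6000061035156, -60.599998474121094], [601.2999877929688, -27.200000762939453], [547.0, 190.1999969482422]]
high [[0.493, 0.164, 0.077], [0.493, 0.161, 0.078], [0.493, 0.158, 0.08], [0.492, 0.157, 0.073], [0.492, 0.155, 0.074], [0.492, 0.153, 0.072], [0.49, 0.167, 0.072], [0.49, 0.163, 0.078], [0.49, 0.161, 0.079], [0.49, 0.159, 0.079], [0.49, 0.156, 0.078], [0.49, 0.155, 0.074], [0.49, 0.152, 0.075], [0.488, 0.166, 0.077], [0.488, 0.163, 0.08], [0.488, 0.161, 0.078], [0.488, 0.158, 0.08], [0.488, 0.156, 0.078], [0.488, 0.154, 0.08], [0.488, 0.153, 0.073], [0.487, 0.152, 0.065], [0.486, 0.166, 0.076], [0.486, 0.163, 0.079], [0.485, 0.161, 0.076], [0.485, 0.159, 0.076], [0.485, 0.157, 0.077], [0.486, 0.154, 0.08], [0.485, 0.152, 0.076], [0.485, 0.151, 0.069], [0.483, 0.166, 0.077], [0.483, 0.163, 0.077], [0.483, 0.161, 0.08], [0.483, 0.159, 0.078], [0.483, 0.157, 0.077], [0.483, 0.154, 0.079], [0.483, 0.152, 0.075], [0.481, 0.164, 0.076],
[... 1045 characters left out ...]
19.75035095214844), (16.484413146972656, 174.73487854003906), 17.192617416381836) 172
[[514.2000122070312, -138.6999969482422], [565.9000244140625, -305.70001220703125], [581.5999755859375, -300.79998779296875], [530.0, -133.89999389648438]]
0.075 0.1
((551.87109375, -218.18777465820312), (17.858646392822266, 56.413143157958984), 17.89038848876953) 84
[[534.7000122070312, -194.10000610351562], [552.0, -247.8000030517578], [569.0, -242.3000030517578], [551.7000122070312, -188.60000610351562]]
b [ 0.737 -0.096  0.079] [ 0.723 -0.114  0.051] [ 0.76  -0.078  0.115]
t [0.725 0.049 0.022] [0.678 0.002 0.012] [0.772 0.097 0.029]
s [ 0.717 -0.259  0.014] [ 0.683 -0.288  0.008] [ 0.76  -0.228  0.022]
```

View pics/c1.png

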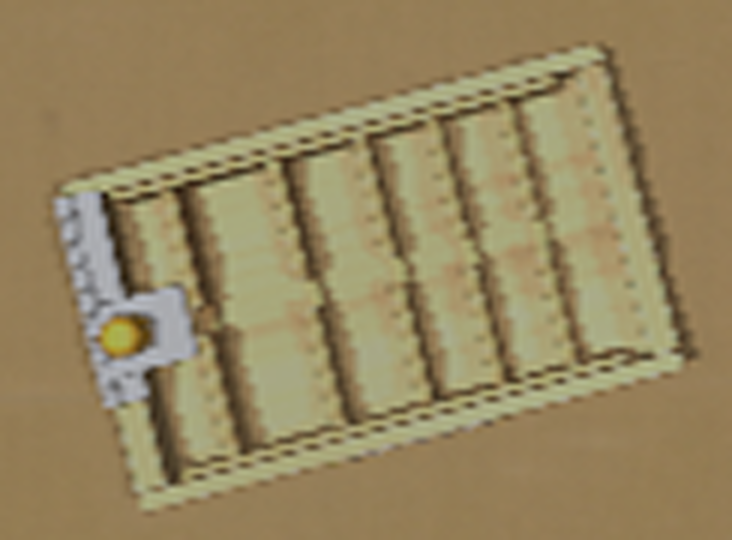

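View pics/c2.png

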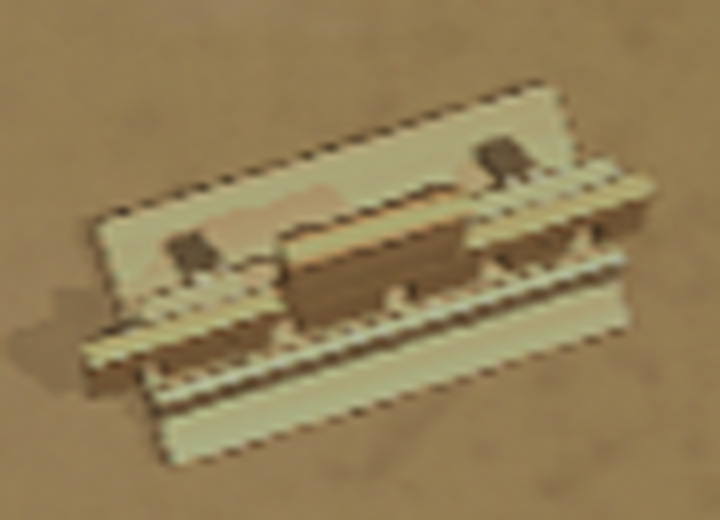

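Keeper knob is at ~(0.484,0.159), tray yaw 14°. The wider-spaced slots (70/26) of the divider lie on its left end, so its +y already points toward world +y, the same way as the tray. First I go over the knob.

```bash
python3 -m handwheel '[[25.4,-31,2.5,0,0,0,0],[25.4,-31,2.5,0,0,0,0],[25.4,-31,2.5,0,0,0,0],[25.4,-31,2.5,0,0,0,0],[25.4,-31,2.5,0,0,0,0],[25.4,-31,2.5,0,0,0,0],[25.4,-31,2.5,0,0,0,0],[25.4,-31,2.5,0,0,0,0]]'
python3 -m handwheel '[[25.4,-31,2.5,0,0,0,0],[25.4,-31,2.5,0,0,0,0],[25.4,-31,2.5,0,0,0,0],[25.4,-31,2.5,0,0,0,0],[25.4,-31,2.5,0,0,0,0],[25.4,-31,2.5,0,0,0,0],[25.4,-31,2.5,0,0,0,0],[25.4,-31,2.5,0,0,0,0]]'
python3 -m handwheel '[[25.4,-31,2.5,0,0,0,0],[25.4,-31,2.5,0,0,0,0],[25.4,-31,2.5,0,0,0,0],[25.4,-31,2.5,0,0,0,0],[0,0,0,0,0,-0.118,0],[0,0,0,0,0,-0.118,0],[0,0,0,0,0,-0.118,0],[0,0,0,0,0,-0.118,0]]'
python3 -m handwheel '[[0,0,0,0,0,-0.118,0],[0,0,0,0,0,-0.118,0],[0,0,0,0,0,-0.118,0],[0,0,0,0,0,-0.118,0],[0,0,0,0,0,-0.118,0],[0,0,0,0,0,-0.118,0],[0,0,0,0,0,-0.118,0],[0,0,0,0,0,-0.118,0]]'
python3 -m handwheel '[[0,0,0,0,0,-0.118,0],[0,0,0,0,0,0,0],[0,0,0,0,0,0,0]]'
cat >> h.py <<'E'
from scipy.spatial.transform import Rotation as Ro
def pose():
    s=manip.state();q=s["eef_rot"];return Ro.from_quat(np.r_[q[1:],q[0]]),np.array(s["tool_pos"])
def delta(psi,p,tilt=0,zw=(0,0,1)):
    """target tool yaw (deg of tool x), position; tilt rad about tool x after"""
    c,s=np.cos(np.radians(psi)),np.sin(np.radians(psi))
    T=Ro.from_matrix(np.c_[[c,s,0],[s,-c,0],[0,0,-1]])*Ro.from_rotvec([tilt,0,0])
    R,t=pose();print("shift mm",(R.inv().apply(np.array(p)-t)*1000).round(1),"turn",(R.inv()*T).as_rotvec().round(3),"pos",t.round(4))
def wcloud(name):
    R,t=pose();p,d=manip.snapshot("wrist");c=manip.camera_model("wrist");K=c["intrinsics"];M=c["tool_from_camera"]
    v,u=np.mgrid[:400,:640];x=(u-K[0,2])/K[0,0];y=(v-K[1,2])/K[1,1];th=np.hypot(x,y)+1e-9
    X=np.stack([x/th*np.tan(th)*d,y/th*np.tan(th)*d,d],-1)
    X[(d==0)|(th>1.4)]=np.nan
    T=X@M[:3,:3].T+M[:3,3];W=R.apply(T.reshape(-1,3)).reshape(T.shape)+t
    cv2.imwrite(f"pics/{name}.png",p[:,:,::-1]);np.savez(f"pics/{name}.npz",p=p,T=T,W=W)
    return p,T,W
O=np.array([.5073,.0648,0]);a=np.radians(14.0);TX=np.array([np.cos(a),np.sin(a),0]);TY=np.array([-np.sin(a),np.cos(a),0])
def intray(W): return np.stack([(W-O)@TX,(W-O)@TY,W[...,2]],-1)
E
python3 - <<'E'
from h import *
delta(104,[.4838,.1589,.058])
p,T,W=wcloud("w1")
B=intray(W);B=B[np.isfinite(B).all(-1)]
r=B[(abs(B[:,0])<.075)&(abs(B[:,1])<.12)&(abs(B[:,2]-.045)<.004)]
q=cv2.minAreaRect((r[:,:2]*1000).astype(np.float32));print("rim",q,r[:,2].mean())
k=B[(abs(B[:,0])<.03)&(abs(B[:,1]-.097)<.02)&(B[:,2]>.06)&(B[:,2]<.085)];print("knob",k.mean(0) if len(k) else 0,k.min(0),k.max(0))
E
```

```text
time: 0.77
tool_pos: [0.2921, -0.2809, 0.2021]
eef_rot: [-0.0, 0.99, 0.138, -0.0]
wrist_force: [0.8, 0.1, 0.3]
gripper_width: 0.999
finger_force: 0.0
time: 1.43
tool_pos: [0.4195, 0.0136, 0.1824]
eef_rot: [0.0, 0.99, 0.139, 0.0]
wrist_force: [0.0, -0.5, 0.6]
gripper_width: 1.0
finger_force: 0.0
time: 2.1
tool_pos: [0.4828, 0.159, 0.1718]
eef_rot: [-0.0, 0.929, 0.369, -0.001]
wrist_force: [-0.3, -0.0, 0.5]
gripper_width: 1.003
finger_force: 0.0
time: 2.77
tool_pos: [0.4828, 0.1585, 0.1721]
eef_rot: [-0.0, 0.66, 0.751, -0.0]
wrist_force: [0.5, -0.3, 0.5]
gripper_width: 0.997
finger_force: 0.0
time: 3.02
tool_pos: [0.4829, 0.1585, 0.1723]
eef_rot: [-0.0, 0.618, 0.786, -0.0]
wrist_force: [-0.4, 0.2, -0.6]
gripper_width: 0.999
finger_force: 0.0
shift mm [  0.2   1.1 114.3] turn [-0.001 -0.    -0.007] pos [0.4829 0.1585 0.1723]
rim ((0.7215194702148438, 4.012290954589844), (136.7250213623047, 226.0664520263672), 0.116916723549366) 0.04404050200346953
knob [0.00210672 0.10108747 0.07662686] [-0.00575667  0.09176926  0.06698497] [0.00990751 0.10818862 0.07954119]
```

View pics/w1.png

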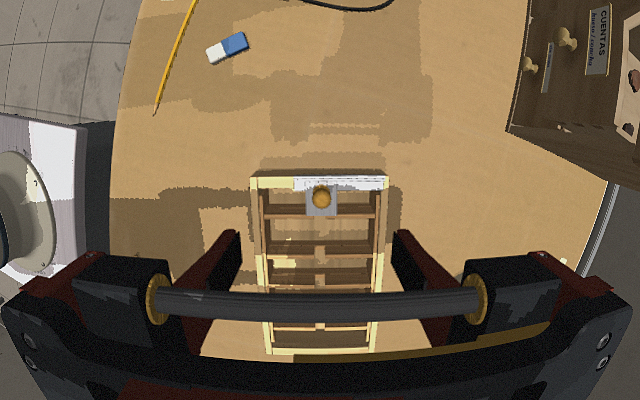

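The knob shows at (321,198), plate shut, tray below it in line with the fingers, partitions at rows ~213–330. I grip the knob and work out the ladder offset.

```bash
python3 -m handwheel '[[0.5,0.3,38,0,0,0,0],[0.5,0.3,38,0,0,0,0],[0.5,0.3,38,0,0,0,0],[0,0,0,0,0,0,0],[0,0,0,0,0,0,1],[0,0,0,0,0,0,1],[0,0,0,0,0,0,1],[0,0,0,0,0,0,1]]'
python3 -m handwheel '[[0,0,0,0,0,0,1],[0,0,0,0,0,0,1],[0,0,0,0,0,0,1],[0,0,0,0,0,0,1]]'
python3 - <<'E'
from h import *
for n in("w1","top0"):
    f=np.load(f"pics/{n}.npz");W=f["W"] if "W" in f else cloud("top",f["d"])
    B=intray(W);B=B[np.isfinite(B).all(-1)]
    r=B[(abs(B[:,0])<.075)&(abs(B[:,1])<.12)&(abs(B[:,2]-.045)<.004)]
    q=cv2.minAreaRect((r[:,:2]*1000).astype(np.float32));cy=(r[:,1].max()+r[:,1].min())*500
    b=r[(abs(r[:,0])<.055)];h,e=np.histogram(b[:,1]*1000-cy,bins=np.arange(-115,116,2));print(n,cy,q)
    print([(int(x+1),int(c)) for x,c in zip(e,h) if c])
    y=b[:,1]*1000-cy
    best=max((sum(((abs(y-s-o)<2.5)).sum() for s in(-70,-40,-10,26,70)),o) for o in np.arange(-8.5,8.6,.5));print(best)
    print([ (s,round(float(np.mean(y[abs(y-s-best[1])<6])-s),1)) for s in(-70,-40,-10,26,70) if (abs(y-s-best[1])<6).any()])
E
```

```text
time: 3.73
tool_pos: [0.4853, 0.1606, 0.0619]
eef_rot: [0.002, 0.617, 0.787, 0.002]
wrist_force: [-0.9, 0.5, -0.4]
gripper_width: 0.738
finger_force: 0.0
time: 4.07
tool_pos: [0.4837, 0.1602, 0.059]
eef_rot: [0.0, 0.617, 0.787, 0.0]
wrist_force: [0.0, 0.3, 0.3]
gripper_width: 0.432
finger_force: 0.0
w1 3.996063615409523 ((0.7215194702148438, 4.012290954589844), (136.7250213623047, 226.0664520263672), 0.116916723549366)
[(-114, 1), (-112, 30), (-110, 80), (-108, 105), (-106, 96), (-104, 106), (-102, 178), (-100, 50), (-90, 1), (-88, 1), (-78, 1), (-74, 2), (-72, 34), (-70, 111), (-68, 163), (-66, 48), (-64, 1), (-62, 1), (-12, 38), (-10, 147), (-8, 204), (-6, 35), (-4, 2), (-2, 1), (0, 2), (2, 2), (4, 2), (6, 2), (8, 2), (10, 1), (24, 72), (26, 147), (28, 230), (30, 45), (32, 1), (38, 2), (40, 1), (42, 2), (44, 2), (46, 1), (48, 2), (50, 2), (52, 2), (54, 2), (56, 1), (58, 1), (62, 1), (66, 2), (68, 93), (70, 190), (72, 178), (74, 52), (76, 2), (78, 1), (80, 2), (82, 2), (84, 1), (86, 1), (88, 1), (98, 96), (100, 166), (102, 186), (104, 168), (106, 98), (108, 69), (110, 68), (112, 94)
[... 151 characters left out ...]
1298828125), (135.95526123046875, 224.0997314453125), 0.013913562521338463)
[(-112, 20), (-110, 35), (-108, 38), (-106, 36), (-104, 36), (-102, 37), (-100, 16), (-86, 1), (-76, 1), (-72, 7), (-70, 33), (-68, 32), (-66, 13), (-48, 1), (-42, 7), (-40, 31), (-38, 37), (-36, 13), (-28, 1), (-12, 8), (-10, 37), (-8, 28), (-6, 12), (0, 1), (8, 1), (18, 1), (24, 10), (26, 39), (28, 34), (30, 10), (36, 1), (46, 1), (56, 1), (62, 1), (68, 16), (70, 31), (72, 34), (74, 10), (78, 3), (82, 4), (86, 2), (88, 2), (90, 1), (92, 1), (98, 10), (100, 28), (102, 23), (104, 26), (106, 24), (108, 25), (110, 19), (112, 4)]
(np.int64(417), np.float64(1.0))
[(-70, 1.2), (-40, 1.2), (-10, 1.0), (26, 0.9), (70, 0.9)]
```

Ladder centre is ~+1 mm in tray y. Finish the grip, then slide.

```bash
python3 -m handwheel '[[0,0,0,0,0,0,1],[0,0,0,0,0,0,1],[0,0,0,0,0,0,1],[0,0,0,0,0,0,1]]'
python3 -m handwheel '[[0,0,0,0,0,0,1],[0,3,0,0,0,0,1],[0,6,0,0,0,0,1],[0,6,0,0,0,0,1],[0,6,0,0,0,0,1],[0,6,0,0,0,0,1],[0,5,0,0,0,0,1],[0,2,0,0,0,0,1]]'
python3 -m handwheel '[[0,0,0,0,0,0,1],[0,0,0,0,0,0,1]]'
```

```text
time: 4.4
tool_pos: [0.4851, 0.1606, 0.0586]
eef_rot: [0.001, 0.617, 0.787, 0.002]
wrist_force: [7.7, 1.7, -4.4]
gripper_width: 0.179
finger_force: 30.0
time: 5.07
tool_pos: [0.5172, 0.1687, 0.0586]
eef_rot: [-0.0, 0.617, 0.787, 0.0]
wrist_force: [-1.8, 1.0, 1.9]
gripper_width: 0.183
finger_force: 30.0
time: 5.23
tool_pos: [0.5171, 0.1686, 0.0586]
eef_rot: [0.0, 0.617, 0.787, 0.0]
wrist_force: [0.7, 2.0, -1.4]
gripper_width: 0.179
finger_force: 30.0
```

```bash
python3 -m handwheel '[[0,0,0,0,0,0,0],[0,0,0,0,0,0,0],[0,0,0,0,0,0,0],[0,0,0,0,0,0,0],[0,0,-15,0,0,0,0.4],[0,0,-40,0,0,0,0.4],[0,0,-40,0,0,0,0.4],[0,0,-10,0,0,0,0.4]]'
python3 - <<'E'
from h import *
f=np.load("pics/top0.npz");g=np.load("pics/scene0.npz")
a=np.radians(16.4);SX=np.array([np.cos(a),np.sin(a),0]);SY=np.array([-np.sin(a),np.cos(a),0]);C=np.array([.5463,-.2275,0])
for n,W in(("top",cloud("top",f["d"])),("scene",cloud("scene",g["d"]))):
    P=W.reshape(-1,3);P=P[np.isfinite(P).all(1)]-C;P=np.c_[P@SX,P@SY,P[:,2]]
    P=P[(abs(P[:,0])<.06)&(abs(P[:,1])<.11)&(P[:,2]>.03)]
    u=P[:,0]*np.sin(.3)+P[:,2]*np.cos(.3);w=P[:,0]*np.cos(.3)-P[:,2]*np.sin(.3)  # up board, across
    P=np.c_[P,u,w]
    t=P[P[:,2]>.074];print(n,len(t),"tab y",np.percentile(t[:,1],[2,50,98]).round(4),"u top",np.percentile(t[:,3],[50,90,98]).round(4),"w",np.percentile(t[:,4],[2,50,98]).round(4))
    b=P[(P[:,3]>.05)&(abs(P[:,1]-.007)>.033)&(abs(P[:,4])<.03)];print(" board y",np.percentile(b[:,1],[.5,99.5]).round(4),"u",np.percentile(b[:,3],[50,90,98]).round(4),"w",np.percentile(b[:,4],[2,50,98]).round(4))
E
```

```text
time: 5.9
tool_pos: [0.5185, 0.1688, 0.171]
eef_rot: [0.003, 0.617, 0.787, 0.004]
wrist_force: [1.2, 0.5, 1.6]
gripper_width: 0.596
finger_force: 0.0
top 196 tab y [-0.0202  0.0077  0.0348] u top [0.1007 0.1051 0.1069] w [-0.0235 -0.0219 -0.0142]
 board y [-0.0802  0.0938] u [0.0627 0.0659 0.067 ] w [-0.0227 -0.0167 -0.0012]
scene 212 tab y [-0.0168  0.0199  0.0407] u top [0.0906 0.1021 0.103 ] w [-0.023  -0.0212 -0.0137]
 board y [-0.0756  0.0991] u [0.061  0.0631 0.0751] w [-0.0217 -0.0186 -0.006 ]
```

```bash
python3 -c "
from h import *
delta(106.4,[.5752,-.2097,.1678],.3)"
```

```text
shift mm [-381.   -35.3    2.9] turn [ 0.31  -0.007 -0.045] pos [0.5185 0.1688 0.171 ]
```

```bash
python3 -m handwheel '[[-38,-3.5,0,0,0,0,0.4],[-38,-3.5,0,0,0,0,0.4],[-38,-3.5,0,0,0,0,0.4],[-38,-3.5,0,0,0,0,0.4],[-38,-3.5,0,0,0,0,0.4],[-38,-3.5,0,0,0,0,0.4],[-38,-3.5,0,0,0,0,0.4],[-38,-3.5,0,0,0,0,0.4]]' >/dev/null
python3 -m handwheel '[[-38,-3.5,0,0,0,0,0.4],[-38,-3.5,0,0,0,0,0.4],[0,0,0,0,0,-0.045,0.4],[0,0,0,0.1,0,0,0.4],[0,0,0,0.1,0,0,0.4],[0,0,0,0.1,0,0,0.4],[0,0,0,0,0,0,0.4],[0,0,0,0,0,0,0.4]]'
python3 - <<'E'
from h import *
p,T,W=wcloud("w2")
delta(106.4,[.5469,-.2180,.0723],.3)
P=T.reshape(-1,3);P=P[np.isfinite(P).all(1)]
# points in tool frame: tab top around z~.065
Q=P[(abs(P[:,0])<.05)&(abs(P[:,1])<.022)&(P[:,2]>.045)&(P[:,2]<.085)]
print(len(Q),np.percentile(Q,[1,10,50,90,99],axis=0).round(4))
E
```

```text
time: 7.23
tool_pos: [0.5739, -0.2084, 0.1609]
eef_rot: [-0.091, 0.592, 0.792, -0.12]
wrist_force: [-0.2, 0.7, 0.1]
gripper_width: 0.597
finger_force: 0.0
shift mm [-1.3 -0.3 94.7] turn [ 0.001 -0.001  0.001] pos [ 0.5736 -0.2089  0.1627]
1060 [[-0.0281 -0.0055  0.0581]
 [-0.0222 -0.0046  0.0589]
 [ 0.0025 -0.0001  0.0603]
 [ 0.0257  0.0037  0.0635]
 [ 0.0272  0.0046  0.0824]]
```

View pics/w2.png

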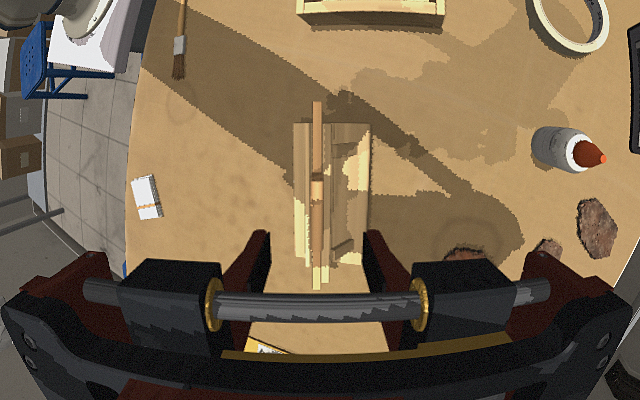

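The board is seen edge-on at column ~317, centred between the fingers. Tab ends and top measured in the tool frame agree with the plan: 94 mm straight down the tool axis.

```bash
python3 -m handwheel '[[-0.2,0,20,0,0,0,0.4],[-0.2,0,20,0,0,0,0.4],[-0.1,0,20,0,0,0,0.4],[0,0,20,0,0,0,0.4],[0,0,14,0,0,0,0.4],[0,0,0,0,0,0,0.4],[0,0,0,0,0,0,1],[0,0,0,0,0,0,1]]'
python3 -m handwheel '[[0,0,0,0,0,0,1],[0,0,0,0,0,0,1],[0,0,0,0,0,0,1],[0,0,0,0,0,0,1],[0,0,0,0,0,0,1],[0,0,0,0,0,0,1]]'
```

```text
time: 7.95
tool_pos: [0.5473, -0.2178, 0.0764]
eef_rot: [-0.088, 0.593, 0.792, -0.119]
wrist_force: [-0.7, -0.0, 0.5]
gripper_width: 0.486
finger_force: 0.0
time: 8.45
tool_pos: [0.5471, -0.2173, 0.074]
eef_rot: [-0.089, 0.592, 0.792, -0.12]
wrist_force: [1.5, 0.1, 1.3]
gripper_width: 0.113
finger_force: 30.0
```

```bash
python3 -m handwheel '[[0,0,-6,0,0,0,1],[0,0,-14,0,0,0,1],[0,0,-20,0,0,0,1],[0,0,-20,0,0,0,1],[0,0,-20,0,0,0,1],[0,0,-20,0,0,0,1],[0,0,0,-0.1,0,0,1],[0,0,-10,-0.1,0,0,1]]'
python3 -m handwheel '[[0,0,0,-0.1,0,0,1],[0,0,0,0,0,0,1],[0,0,0,0,0,0,1]]'
python3 - <<'E'
from h import *
s=manip.state();print(s["gripper_width"],s["finger_force"])
p,T,W=wcloud("w3")
P=T.reshape(-1,3);P=P[np.isfinite(P).all(1)]
Q=P[(abs(P[:,0])<.11)&(abs(P[:,1])<.009)&(P[:,2]>-.06)&(P[:,2]<.06)&(P[:,2]>-.05)]
for a,b in((-.05,-.03),(-.03,-.02),(-.02,-.01),(-.01,0),(0,.005),(.005,.01),(.01,.02),(.02,.045)):
    q=Q[(Q[:,2]>a)&(Q[:,2]<b)]
    if len(q)>5: print(a,b,len(q),np.percentile(q,[1,50,99],axis=0).round(4).tolist())
# tray approach: tray centre x +1mm, y +2mm, hover
for y in(0,2,4): print((O+TX*.001+TY*(y*.001+.001)).round(4))
delta(104,(O+TX*.001+TY*.003)+[0,0,.150])
E
```

```text
time: 9.12
tool_pos: [0.5783, -0.2076, 0.1764]
eef_rot: [-0.031, 0.598, 0.8, -0.039]
wrist_force: [0.0, 0.4, -2.3]
gripper_width: 0.111
finger_force: 30.0
time: 9.37
tool_pos: [0.5758, -0.209, 0.1796]
eef_rot: [-0.0, 0.6, 0.8, -0.001]
wrist_force: [0.4, -1.1, -1.3]
gripper_width: 0.112
finger_force: 30.0
0.11187807240450193 29.998099766671658
-0.05 -0.03 1799 [[-0.0091, -0.0086, -0.0492], [0.0106, -0.0006, -0.0322], [0.0275, 0.0085, -0.0301]]
-0.03 -0.02 533 [[-0.0097, -0.0086, -0.03], [0.0146, 0.0013, -0.028], [0.0284, 0.0087, -0.0202]]
-0.02 -0.01 213 [[0.0097, -0.0087, -0.0199], [0.0274, -0.0001, -0.0147], [0.0282, 0.0088, -0.0102]]
-0.01 0 154 [[0.0102, -0.0087, -0.0099], [0.0276, 0.0, -0.005], [0.0284, 0.0089, -0.0005]]
0 0.005 43 [[0.0112, -0.0055, 0.0002], [0.028, 0.0, 0.0017], [0.0283, 0.0087, 0.0046]]
0.005 0.01 1941 [[-0.086, -0.005, 0.0066], [0.0517, -0.0011, 0.0084], [0.0868, 0.0029, 0.0097]]
0.01 0.02 8 [[0.0318, -0.005, 0.01], [0.0518, 0.0003, 0.0101], [0.0863, 0.0023, 0.0104]]
[0.508 0.066 0.   ]
[0.5075 0.068  0.    ]
[0.5071 0.0699 0.    ]
shift mm [284.8  11.8  29.3] turn [-0.002 -0.     0.041] pos [ 0.5765 -0.2086  0.1793]
```

View pics/w3.png

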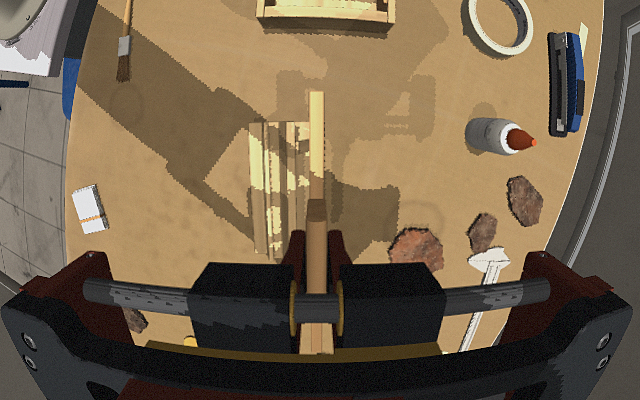

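The divider is held upright, its top strip running straight up at column ~317 from the fingers; board centre within 0.5 mm of the TCP, lower edge 48.5 mm below it. On to hover above the tray.

```bash
python3 -m handwheel '[[0,0,0,0,0,0.041,1],[35.5,1.5,0,0,0,0,1],[35.5,1.5,0,0,0,0,1],[35.5,1.5,0,0,0,0,1],[35.5,1.5,0,0,0,0,1],[35.5,1.5,0,0,0,0,1],[35.5,1.5,0,0,0,0,1],[35.5,1.5,0,0,0,0,1]]' >/dev/null
python3 -m handwheel '[[36,1.5,0,0,0,0,1],[0,0,20,0,0,0,1],[0,0,20,0,0,0,1],[0,0,8,0,0,0,1],[0,0,0,0,0,0,1],[0,0,0,0,0,0,1],[0,0,0,0,0,0,1]]'
python3 - <<'E'
from h import *
p,T,W=wcloud("w4");R,t=pose();s=manip.state();print(s["wrist_force"].round(1))
delta(104,(O+TX*.0014+TY*.003)+[0,0,.0950])
B=intray(W);print("tcp tray",intray(t).round(4))
P=np.c_[B.reshape(-1,3),T.reshape(-1,3)];P=P[np.isfinite(P).all(1)]
r=P[(abs(P[:,0])<.08)&(abs(P[:,1])<.13)&(abs(P[:,2]-.045)<.003)]
print("rim+y",np.percentile(r[:,1],99.7).round(4),"rim x",np.percentile(r[:,0],[.5,99.5]).round(4))
b=r[abs(r[:,0])<.055];h,e=np.histogram(b[:,1]*1000,bins=np.arange(0,124,2));print([(int(x+1),int(c)) for x,c in zip(e,h) if c>2])
for c in(26,70):
    q=b[abs(b[:,1]*1000-c-4)<6];print(c,q[:,1].mean(),len(q))
q=P[(abs(P[:,3])<.1)&(abs(P[:,4])<.01)&(abs(P[:,5]-.0085)<.003)];print("board tool",np.percentile(q[:,3:],[.5,50,99.5],axis=0).round(4).tolist())
i=P[(abs(P[:,0])<.01)&(abs(P[:,1])<.12)&(P[:,2]>.05)&(P[:,2]<.06)]
k=P[(abs(P[:,0]-.035)<.02)&(abs(P[:,1]-.1)<.03)&(P[:,2]>.07)&(P[:,2]<.085)&(P[:,5]>0.02)];print("knob",k[:,:3].mean(0).round(4),np.percentile(k[:,0],[2,98]))
E
```

```text
time: 10.67
tool_pos: [0.5204, 0.0702, 0.1322]
eef_rot: [0.0, 0.616, 0.788, 0.0]
wrist_force: [0.4, 0.5, -1.3]
gripper_width: 0.111
finger_force: 30.0
[ 0.7  0.  -0.5]
shift mm [  1.  -12.7  37.5] turn [0.001 0.001 0.   ] pos [0.5205 0.0701 0.1326]
tcp tray [0.0141 0.002  0.1326]
rim+y 0.1138 rim x [-0.0666  0.0684]
[(27, 22), (29, 234), (31, 252), (33, 140), (49, 3), (53, 3), (55, 3), (57, 3), (71, 12), (73, 258), (75, 265), (77, 69), (81, 4), (93, 3), (101, 119), (103, 221), (105, 241), (107, 239), (109, 236), (111, 244), (113, 92), (115, 11)]
26 0.030534712690876792 649
70 0.0742371665685551 607
board tool [[-0.0867, -0.005, 0.0063], [0.0516, -0.0011, 0.0084], [0.0873, 0.0029, 0.01]]
knob [0.033  0.0993 0.0773] [0.02588327 0.04050331]
```

```bash
python3 -m handwheel '[[1.3,-12.7,0,0,0,0,1],[0,0,15,0,0,0,1],[0,0,15,0,0,0,1],[0,0,4,0,0,0,1],[0,0,0,0,0,0,1]]'
python3 -m handwheel '[[0,0,5,0,0,0,1],[0,0,5,0,0,0,1],[0,0,0,0,0,0,1]]'; python3 -m handwheel '[[0,0,4,0,0,0,1],[0,0,0,0,0,0,1]]'
python3 -c "
from h import *
print(intray(pose()[1]).round(4))"
```

```text
time: 11.13
tool_pos: [0.5067, 0.0682, 0.0967]
eef_rot: [-0.001, 0.616, 0.788, -0.001]
wrist_force: [0.1, 0.0, -0.5]
gripper_width: 0.111
finger_force: 30.0
time: 11.38
tool_pos: [0.507, 0.0685, 0.0868]
eef_rot: [-0.0, 0.615, 0.788, -0.0]
wrist_force: [-0.6, 0.1, -1.3]
gripper_width: 0.112
finger_force: 30.0
time: 11.55
tool_pos: [0.5069, 0.0686, 0.0827]
eef_rot: [-0.0, 0.615, 0.788, -0.0]
wrist_force: [0.3, -0.2, -1.4]
gripper_width: 0.109
finger_force: 30.0
[0.0006 0.0038 0.0827]
```

```bash
python3 -m handwheel '[[0,0,5,0,0,0,1],[0,0,5,0,0,0,1],[0,0,0,0,0,0,1]]'; python3 -m handwheel '[[0,0,2,0,0,0,1],[0,0,0,0,0,0,1]]'; python3 -m handwheel '[[0,0,2,0,0,0,1],[0,0,0,0,0,0,1]]'
```

```text
time: 11.8
tool_pos: [0.5064, 0.0686, 0.0718]
eef_rot: [-0.001, 0.615, 0.788, -0.001]
wrist_force: [0.2, 1.0, -1.7]
gripper_width: 0.115
finger_force: 30.0
time: 11.97
tool_pos: [0.5068, 0.0686, 0.0707]
eef_rot: [-0.0, 0.615, 0.788, -0.0]
wrist_force: [-0.2, 0.1, -2.0]
gripper_width: 0.11
finger_force: 30.0
time: 12.13
tool_pos: [0.507, 0.0686, 0.0689]
eef_rot: [-0.0, 0.615, 0.788, -0.0]
wrist_force: [-0.4, -0.5, -1.5]
gripper_width: 0.115
finger_force: 30.0
```

```bash
python3 -m handwheel '[[0,0,2,0,0,0,1],[0,0,0,0,0,0,1]]'; python3 -m handwheel '[[0,0,2,0,0,0,1],[0,0,0,0,0,0,1]]'
```

```text
time: 12.3
tool_pos: [0.5069, 0.0686, 0.0669]
eef_rot: [-0.0, 0.615, 0.788, -0.0]
wrist_force: [-0.9, 0.1, -1.9]
gripper_width: 0.114
finger_force: 30.0
time: 12.47
tool_pos: [0.5069, 0.0686, 0.0648]
eef_rot: [-0.0, 0.615, 0.788, -0.0]
wrist_force: [-0.8, 0.1, -0.7]
gripper_width: 0.108
finger_force: 30.0
```

No contact below the 16 mm mark, so the slots seem to have dropped over; I carry on gently.

```bash
python3 -m handwheel '[[0,0,3,0,0,0,1],[0,0,0,0,0,0,1]]'; python3 -m handwheel '[[0,0,3,0,0,0,1],[0,0,0,0,0,0,1]]'; python3 -m handwheel '[[0,0,2,0,0,0,1],[0,0,0,0,0,0,1]]'
```

```text
time: 12.63
tool_pos: [0.5068, 0.0686, 0.0615]
eef_rot: [-0.0, 0.615, 0.788, -0.0]
wrist_force: [-0.3, 0.2, -2.0]
gripper_width: 0.115
finger_force: 30.0
time: 12.8
tool_pos: [0.5068, 0.0686, 0.0585]
eef_rot: [-0.0, 0.615, 0.788, -0.0]
wrist_force: [-0.5, 0.0, -1.8]
gripper_width: 0.112
finger_force: 30.0
time: 12.97
tool_pos: [0.5068, 0.0686, 0.0567]
eef_rot: [-0.0, 0.615, 0.788, -0.0]
wrist_force: [-0.6, 0.6, -1.3]
gripper_width: 0.11
finger_force: 30.0
```

```bash
python3 -m handwheel '[[0,0,1.5,0,0,0,1],[0,0,0,0,0,0,1]]'; python3 -m handwheel '[[0,0,1,0,0,0,1],[0,0,0,0,0,0,1]]';  python3 -m handwheel '[[0,0,1,0,0,0,1],[0,0,0,0,0,0,1]]'
```

```text
time: 13.13
tool_pos: [0.5069, 0.0686, 0.0554]
eef_rot: [-0.0, 0.615, 0.788, -0.0]
wrist_force: [0.1, 0.2, -1.8]
gripper_width: 0.113
finger_force: 30.0
time: 13.3
tool_pos: [0.507, 0.0686, 0.0545]
eef_rot: [-0.0, 0.615, 0.788, -0.0]
wrist_force: [-0.5, 0.2, -1.5]
gripper_width: 0.11
finger_force: 30.0
time: 13.47
tool_pos: [0.507, 0.0686, 0.0535]
eef_rot: [-0.0, 0.615, 0.788, -0.0]
wrist_force: [-0.6, 0.3, -1.6]
gripper_width: 0.111
finger_force: 30.0
```

```bash
python3 -m handwheel '[[0,0,1,0,0,0,1],[0,0,0,0,0,0,1]]'; python3 -m handwheel '[[0,0,1,0,0,0,1],[0,0,0,0,0,0,1]]'
```

```text
time: 13.63
tool_pos: [0.5071, 0.0687, 0.0527]
eef_rot: [0.0, 0.615, 0.788, 0.0]
wrist_force: [-0.0, -0.5, -0.8]
gripper_width: 0.114
finger_force: 30.0
time: 13.8
tool_pos: [0.5072, 0.0686, 0.0526]
eef_rot: [0.0, 0.615, 0.788, 0.0]
wrist_force: [-2.7, 0.1, 4.1]
gripper_width: 0.114
finger_force: 30.0
```

Floor contact at TCP z 52.6 mm: the divider is home. Release, rise and check.

```bash
python3 -m handwheel '[[0,0,0,0,0,0,0.4],[0,0,0,0,0,0,0.4],[0,0,0,0,0,0,0.4],[0,0,0,0,0,0,0.4],[0,0,-15,0,0,0,0.4],[0,0,-25,0,0,0,0.4],[0,0,-30,0,0,0,0.4],[0,0,0,0,0,0,0.4]]'
python3 - <<'E'
from h import *
delta(104,[.5171,.1686,.0586])
p,T,W=wcloud("w5");B=intray(W).reshape(-1,3);B=B[np.isfinite(B).all(1)]
b=B[(abs(B[:,0])<.008)&(B[:,1]>.035)&(B[:,1]<.1)&(B[:,2]>.03)];print("board top",np.percentile(b,[1,50,99],axis=0).round(4).tolist())
k=B[(abs(B[:,0]-.035)<.02)&(abs(B[:,1]-.1)<.02)&(B[:,2]>.07)&(B[:,2]<.085)];print("knob",k.mean(0).round(4))
E
```

```text
time: 14.47
tool_pos: [0.5096, 0.0688, 0.1281]
eef_rot: [0.003, 0.615, 0.788, 0.003]
wrist_force: [0.6, 1.3, -0.1]
gripper_width: 0.598
finger_force: 0.0
shift mm [95.1 30.9 69.6] turn [0.009 0.002 0.001] pos [0.5096 0.0688 0.1281]
board top [[-0.0066, 0.0358, 0.0425], [-0.0003, 0.0663, 0.0442], [0.0067, 0.0916, 0.0458]]
knob [0.0327 0.0992 0.0772]
```

View pics/w5.png

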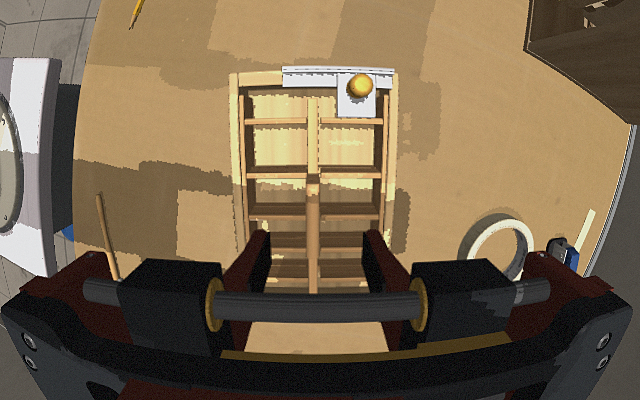

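The board stands flush with the partition tops (z 44–46 mm) through all slots at column ~313; knob at (359,87). Now grip the knob and shut the keeper.

```bash
python3 -m handwheel '[[31.7,11,0,0,0,0,0.4],[31.7,11,0,0,0,0,0.4],[31.7,11,0,0,0,0,0.4],[0,0,20,0,0,0,0.4],[0,0,25,0,0,0,0.4],[0,0,20,0,0,0,0.4],[0,0,0,0,0,0,0.4],[0,0,0,0,0,0,0.4]]'
python3 -m handwheel '[[0,0,0,0,0,0,1],[0,0,0,0,0,0,1],[0,0,0,0,0,0,1],[0,0,0,0,0,0,1],[0,0,0,0,0,0,1],[0,0,0,0,0,0,1],[0,0,0,0,0,0,1]]'
```

```text
time: 15.18
tool_pos: [0.5146, 0.1685, 0.0546]
eef_rot: [-0.001, 0.615, 0.788, -0.002]
wrist_force: [-1.0, 0.2, 0.3]
gripper_width: 0.601
finger_force: 0.0
time: 15.77
tool_pos: [0.5163, 0.1689, 0.0572]
eef_rot: [0.0, 0.615, 0.788, 0.0]
wrist_force: [-0.2, -0.5, 0.4]
gripper_width: 0.179
finger_force: 30.0
```

Gripped; slide shut 34 mm along -tool y, gently to the stop.

```bash
python3 -m handwheel '[[0,-5,0,0,0,0,1],[0,-6,0,0,0,0,1],[0,-6,0,0,0,0,1],[0,-6,0,0,0,0,1],[0,-5,0,0,0,0,1],[0,-4,0,0,0,0,1],[0,0,0,0,0,0,1],[0,0,0,0,0,0,1]]'
python3 -m handwheel '[[0,-1.5,0,0,0,0,1],[0,0,0,0,0,0,1]]'
python3 -m handwheel '[[0,-1,0,0,0,0,1],[0,0,0,0,0,0,1]]'; python3 -m handwheel '[[0,-1,0,0,0,0,1],[0,0,0,0,0,0,1]]'
```

```text
time: 16.43
tool_pos: [0.485, 0.1611, 0.0572]
eef_rot: [0.0, 0.615, 0.788, 0.0]
wrist_force: [1.7, 0.1, 3.9]
gripper_width: 0.179
finger_force: 30.0
time: 16.6
tool_pos: [0.4849, 0.1611, 0.0572]
eef_rot: [0.001, 0.615, 0.788, 0.002]
wrist_force: [8.0, 1.1, 1.5]
gripper_width: 0.179
finger_force: 30.0
time: 16.77
tool_pos: [0.4848, 0.161, 0.0573]
eef_rot: [0.002, 0.615, 0.788, 0.002]
wrist_force: [11.9, 2.2, -1.0]
gripper_width: 0.18
finger_force: 30.0
time: 16.93
tool_pos: [0.4848, 0.161, 0.0573]
eef_rot: [0.003, 0.615, 0.788, 0.003]
wrist_force: [16.6, 4.3, -3.0]
gripper_width: 0.18
finger_force: 30.0
```

At the stop (force rises, same spot as when shut at the start). Back off the load, release, rise, verify.

```bash
python3 -m handwheel '[[0,3.2,0,0,0,0,1],[0,0,0,0,0,0,0.5],[0,0,0,0,0,0,0.5],[0,0,0,0,0,0,0.5],[0,0,0,0,0,0,0.5],[0,0,-15,0,0,0,0.5],[0,0,-30,0,0,0,0.5],[0,0,-30,0,0,0,0.5]]'
python3 -m handwheel '[[0,0,-10,0,0,0,0.5],[0,0,0,0,0,0,0.5],[0,0,0,0,0,0,0.5]]'
python3 - <<'E'
from h import *
p,T,W=wcloud("w6");B=intray(W).reshape(-1,3);B=B[np.isfinite(B).all(1)]
k=B[(abs(B[:,0])<.04)&(abs(B[:,1]-.1)<.02)&(B[:,2]>.07)&(B[:,2]<.085)];print("knob",k.mean(0).round(4))
p,d=manip.snapshot("top");B=intray(cloud("top",d)).reshape(-1,3)
k=B[(abs(B[:,0])<.06)&(abs(B[:,1])<.05)&(B[:,2]>.03)&(B[:,2]<.1)];k=k[abs(k[:,0])<.012];print("tab",np.percentile(k,[1,50,99],axis=0).round(4).tolist())
E
```

```text
time: 17.6
tool_pos: [0.4832, 0.1607, 0.1306]
eef_rot: [-0.001, 0.615, 0.788, -0.002]
wrist_force: [1.2, 0.1, -0.0]
gripper_width: 0.502
finger_force: 0.0
time: 17.85
tool_pos: [0.4846, 0.1611, 0.1411]
eef_rot: [-0.0, 0.615, 0.788, -0.0]
wrist_force: [-0.1, -0.7, -0.0]
gripper_width: 0.499
finger_force: 0.0
knob [0.0011 0.1012 0.0768]
tab [[-0.0108, -0.0481, 0.0321], [-0.0004, -0.0062, 0.078], [0.0117, 0.0476, 0.089]]
```

View pics/w6.png

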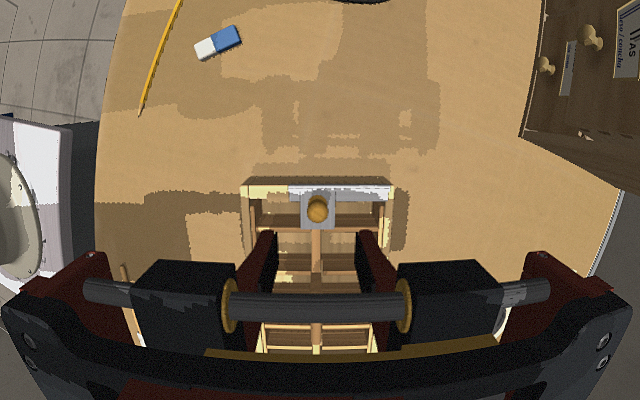

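The keeper sits shut over the divider's end (knob at (318,209), tray x ≈ 1 mm, the same as at the start), the board runs below it, and the gripper is clear.

```bash
python3 -c "
from rig import manip
print(manip.finish_job())"
```

```text
the job is handed in; nothing more can be done
None
```

The divider is fully home in the tray with every slot over its partition, the keeper is shut over its end, and I handed the job in at about 18 s; no verdict came back.

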